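# Change the load on the burnout firebrick

### The job

The brass flask on the firebrick is done: stand it upright in the middle of the grey cooling plate. Then make up the next burnout load on the firebrick, one piece at a time and each centred on the one below: first the dark steel drip tray, then the white ring prop standing inside the tray, then the steel flask upright on the ring, and last the terracotta cover, knob up, on the flask. Set each piece down rather than dropping it, and leave the brush, the wrench and the yellow cup where they are.

Things in the scene. Friction and masses are not known exactly. Their poses are not given: they have to be found in the camera images.
- brick: Target, fixed to the bench: pale cream firebrick, square 114 x 114 mm, 32 mm high, flat top. Origin at the centre of its underside, on the bench (z = 0); z up, x and y along its sides. At the start the brass flask stands on it, up to 20 mm off its centre each way.
- plate: Target, fixed to the bench: grey painted steel cooling plate, square 110 x 110 mm, 8 mm thick, flat top with a small dark dot in each corner. Origin at the centre of its underside, on the bench; z up.
- brass_flask: Loose solid yellow brass cylinder with a white plaster top, 50 mm diameter, 55 mm high, about 0.3 kg. Origin at the centre of its underside; z is its axis, up.
- tray: Loose dark steel drip tray, an open rectangular dish: 104 mm long (its x) by 62 mm wide (its y) by 12 mm high outside; walls and floor 3 mm thick. About 0.15 kg. Origin at the centre of its underside; z up. It can be gripped over its 62 mm width by the outside of its walls.
- ring: Loose white ceramic ring prop, a short tube standing on end: 46 mm outside diameter, 28 mm hole, 26 mm high, about 60 g. Origin at the centre of its underside; z is its axis. Keep the end that is down at the start down. In the tray it stands 17 mm above the tray's rim.
- steel_flask: Loose solid bare steel cylinder with a white plaster top, 56 mm diameter, 75 mm high, about 0.45 kg. Origin at the centre of its underside; z is its axis, up.
- cover: Loose terracotta cover: flat disc 60 mm diameter, 8 mm thick, flat underneath, with an upright round knob 16 mm diameter and 20 mm high in the middle of its top (28 mm high in all). About 80 g. Origin at the centre of its underside; z up through the knob.
- brush: Bystander, leave alone: loose hand brush 170 mm long lying flat beyond the work. Origin under its middle.
- cup: Bystander, leave alone: loose yellow plastic cup, 64 mm rim diameter, 50 mm high, at the left near the robot. Origin at the centre of its underside.
- wrench: Bystander, leave alone: loose steel wrench 150 mm long lying flat at the right. Origin under its middle.
Not all that is in view belongs to the job. Of the things shaped like the ring, the white one is meant.

How it is judged:
On the way, in this order (a step that is already met when the one before it is completed fails the run):
1. brass flask stands upright, released, in the middle of the grey cooling plate (horizontal distance between brass_flask and plate below 0.015 m and z of brass_flask in the frame of plate between 0.005 and 0.011 m and angle between brass_flask's own z axis and vertical below 0.08 rad and contact force between the fingers and brass_flask below 0.05 N), for 0.2 s.
2. drip tray lies flat, released, centred on the firebrick (horizontal distance between tray and brick below 0.012 m and z of tray in the frame of brick between 0.029 and 0.035 m and angle between tray's own z axis and vertical below 0.08 rad and contact force between the fingers and tray below 0.05 N), for 0.2 s.
3. ring prop stands in the middle of the tray, on its floor, released (horizontal distance between ring and tray below 0.012 m and z of ring in the frame of tray between 0 and 0.006 m and angle between ring's own z axis and vertical below 0.08 rad and contact force between the fingers and ring below 0.05 N), for 0.2 s.
4. steel flask stands upright, centred on the ring prop, released (horizontal distance between steel_flask and ring below 0.01 m and z of steel_flask in the frame of ring between 0.023 and 0.029 m and angle between steel_flask's own z axis and vertical below 0.08 rad and contact force between the fingers and steel_flask below 0.05 N), for 0.2 s.
5. cover lies flat, knob up, centred on the steel flask, released (horizontal distance between cover and steel_flask below 0.01 m and z of cover in the frame of steel_flask between 0.072 and 0.078 m and angle between cover's own z axis and vertical below 0.08 rad and contact force between the fingers and cover below 0.05 N), for 0.2 s.
At the end, for the whole second after the job is handed in: Brass flask on plate within 15 mm of centre; tray on brick, ring on tray floor within 12 mm of centre; flask on ring, cover on flask within 10 mm of axis; ring, flask, cover within 25 mm of brick centre. Heights to 3 mm, level to 0.08 rad, same way up as at start, released, at rest (horizontal distance between brass_flask and plate below 0.015 m and z of brass_flask in the frame of plate between 0.005 and 0.011 m and angle between each of brass_flask, tray, ring, steel_flask, cover's own z axis and vertical below 0.08 rad and horizontal distance between tray and brick below 0.012 m and z of tray in the frame of brick between 0.029 and 0.035 m and horizontal distance between ring and tray below 0.012 m and z of ring in the frame of tray between 0 and 0.006 m and horizontal distance between steel_flask and ring below 0.01 m and z of steel_flask in the frame of ring between 0.023 and 0.029 m and horizontal distance between cover and steel_flask below 0.01 m and z of cover in the frame of steel_flask between 0.072 and 0.078 m and horizontal distance between each of ring, steel_flask, cover and brick below 0.025 m and linear speed of each of brass_flask, tray, ring, steel_flask, cover below 0.02 m/s); the robot touches nothing.
It fails at once if a bystander (brush, cup or wrench) is moved more than 25 mm (distance of any of brush, cup, wrench from where it was at the start of the episode above 0.025 m).
It fails at once if a piece is dropped or thrown (moves faster than 0.6 m/s while the fingers do not touch it, a fall of about 20 mm) ((contact force between the fingers and brass_flask below 0.01 N and linear speed of brass_flask above 0.6 m/s) or (contact force between the fingers and tray below 0.01 N and linear speed of tray above 0.6 m/s) or (contact force between the fingers and ring below 0.01 N and linear speed of ring above 0.6 m/s) or (contact force between the fingers and steel_flask below 0.01 N and linear speed of steel_flask above 0.6 m/s) or (contact force between the fingers and cover below 0.01 N and linear speed of cover above 0.6 m/s)).
It also fails if it takes over 128 s, if anything falls off the work surface, if the arm or the gripper's body presses on something with over 40 N, if the wrist force passes 120 N, or if a joint passes its speed limit or range.

### The arm

A 7-joint arm with a two-finger parallel gripper is mounted at the origin on the work surface. World frame = base frame: x ahead of the robot, y to its left, z up, the work surface at z = 0. Lengths are in m, angles in rad, forces in N, time in s.
With the tool pointing down it reaches from about 0.4 to 0.85 m from the base axis. Payload 10.4 kg.
Tool frame: the origin (TCP) lies midway between the tips of the shut fingers; the grasp point (between the pads) lies 19 mm behind it (bot.pinch_z is the z of the grasp point in the tool frame, in m); z points along the fingers, y is the line along which they close (so a half turn about z gives the same grasp; the last joint's range is limited). The gripper opens to 87 mm and grips with 3 to 60 N. Pads are 19 mm wide; open, the fingers measure 117 mm over their backs; the gripper's body (75 mm by 190 mm) begins 51 mm behind the grasp point.
Start: joints at [-1.153, 0.332, -0.065, 1.46, 0.022, 1.35, -0.088], TCP at [0.267, 0.565, 0.223] pointing down, gripper open.
Joint ranges: [-2.6, 2.6], [-0.5, 2.12], [-1.47, 1.34], [0.16, 2.42], [-1.27, 4.41], [0.06, 2.06], [-2.6, 2.6]. Speed limits (rad/s): [2.22, 2.22, 2.79, 2.79, 3.14, 3.14, 3.14].

### API

Orientations are given as a rotation vector (axis times angle).
In Python, from bench import bot, optics gives the robot as it stands.
- The arm moves only by the tool carry_out, never from a script. Its argument "motion" is a list that holds one entry, the list of rows, each a list of 7 numbers: the shift along the tool's x, y, z each as a share of 0.2 m, from -1 to 1, then the turn, a rotation vector about the tool's x, y, z each as a share of 180 degrees, from -1 to 1, then the opening, from 0 (shut) to 1 (fully open). In form: [[[tx, ty, tz, rx, ry, rz, fingers], ...]]. A call has 1 to 20 rows; each row is the pose to reach, as a shift and turn from the pose commanded when the call began, along the tool's axes at that moment, turning the shorter way round; what a row does not reach only later rows make up. A row lasts 1/10 s, in which the tool goes at most 50 mm and 8.59 degrees, less where a joint would pass 70% of its speed; a pose out of reach is approached as far as the arm can. A call with a number of a shift or a turn outside -1 to 1 is refused whole. A call with a gripper value outside its range is refused whole. The fingers move at their own pace and stop on an object; "squeeze" is the grip in N (left out, the last holds). Time passes only in rows, so rows that repeat a pose let the fingers close. It gives the time, the measured TCP pose, the force, the opening and the grip force at its end, in the units of the state.
- bot.observe(): the state, without advancing time (a new reading comes with each control period).
- optics.grab_frame(name): name is "scene" or "top" or "wrist"; returns the picture (384x512x3 uint8, blue, green, red); there is no depth.
- optics.camera_params(name): a dict with "camera_matrix" (3x3 intrinsics, pixels), "R" (3x3) and "t" (3): a world point X has camera coordinates R X + t; the wrist camera has in their place "tool_from_camera" (4x4, takes a point from camera to tool coordinates, whose origin is the TCP and whose axes are the flange's). Camera axes: x right, y down, z forward; pixel columns grow to the right and rows downward; lengths in m; the calibration is good to about 2 mm. The wrist camera is an equidistant fisheye: a pixel r from the principal point sees the ray r / f radians off the axis. A picture is of the moment at which its call begins: read the wrist's pose just before it. camera_params takes no time and is no camera call.
- bot.job_done(): hands the job in; it is judged then, once.
The state is a dict: "time_s": time; "joints": joint angles; "dq": joint speeds; "joint_efforts": joint torques, N m; "ee_pos": TCP position; "eef_rot": TCP orientation; "contact_force": force on the tool from outside, world axes, zero at the start; "wrist_torque": the same for the moment, N m; "opening": finger opening in m; "gripper_force": force on a finger pad.
Only numpy, scipy, OpenCV 4.12 (cv2) and the standard library are available. Lean on these libraries where they do the work, as an engineer would, in place of code of your own. Each camera call takes 0.05 s, during which the arm holds its last target. There are 200 camera calls.

## Working session

There is one attempt and no reset: what is moved stays moved. The work goes in short steps, Python scripts to look and compute and a tool call to move; the robot and the scene stay as the last step left them, time stands still between calls to the robot, and variables do not carry over. Pictures are saved under pics/ and viewed, at most 18 in all, crops included, and the job is handed in when it is done.

Besides the shell and the picture viewer there is one more tool, called after "Call:" as name(argument=value, ...), one argument or row to a line, values as JSON. carry_out: Moves the arm, as the interface text tells. Shift numbers are shares of 0.2 m and turn numbers shares of 180 degrees, none past 1 either way. Its arguments: {"type":"object","properties":{"motion":{"type":"array","items":{"type":"array","items":{"type":"array","items":{"type":"number"}}}},"squeeze":{"type":"number"}},"required":["motion"]}

```bash
ls; mkdir -p pics
python3 - <<'E'
from bench import bot, optics
import cv2,numpy as np
np.set_printoptions(precision=4,suppress=True)
print(bot.observe(), bot.pinch_z)
for n in ("scene","top","wrist"):
    print(n,optics.camera_params(n))
for n in ("scene","top"):
    cv2.imwrite(f"pics/{n}0.png",optics.grab_frame(n))
E
```

```text
pics
{'time_s': 0.0, 'joints': array([-1.1526,  0.3329, -0.0647,  1.461 ,  0.0216,  1.3499, -0.0885]), 'dq': array([-0.0002, -0.0016,  0.0006, -0.0001,  0.0007, -0.0008,  0.0014]), 'joint_efforts': array([  0.0006, -62.3266,   0.0246, -38.9875,  -0.0614,   0.0399,
         0.0001]), 'ee_pos': array([0.2665, 0.5649, 0.2217]), 'eef_rot': array([-0.6868, -3.0654,  0.0023]), 'contact_force': array([-0.0174, -0.0022,  0.3128]), 'wrist_torque': array([ 0.0122, -0.0211, -0.0183]), 'gripper_force': 0.0, 'opening': 0.0870326273417409} -0.0187
scene {'camera_matrix': array([[370.7191,   0.    , 252.9859],
       [  0.    , 370.7191, 191.6553],
       [  0.    ,   0.    ,   1.    ]]), 'R': array([[ 0.8767,  0.4807,  0.0205],
       [ 0.2933, -0.5001, -0.8148],
       [-0.3814,  0.7203, -0.5794]]), 't': array([-0.4877, -0.0925,  1.352 ])}
top {'camera_matrix': array([[437.7875,   0.    , 259.2317],
       [  0.    , 437.7875, 186.9683],
       [  0.    ,   0.    ,   1.    ]]), 'R': array([[ 0.022 , -0.9998, -0.0008],
       [-0.9946, -0.0218, -0.1012],
       [ 0.1012,  0.003 , -0.9949]]), 't': array([0.0091, 0.5701, 1.2853])}
wrist {'camera_matrix': array([[297.3186,   0.    , 262.0873],
       [  0.    , 297.3186, 190.7579],
       [  0.    ,   0.    ,   1.    ]]), 'tool_from_camera': array([[ 0.0008, -0.9602, -0.2792,  0.0763],
       [ 1.    ,  0.001 , -0.0006,  0.0004],
       [ 0.0009, -0.2792,  0.9602, -0.1608],
       [ 0.    ,  0.    ,  0.    ,  1.    ]])}
```

View pics/scene0.png

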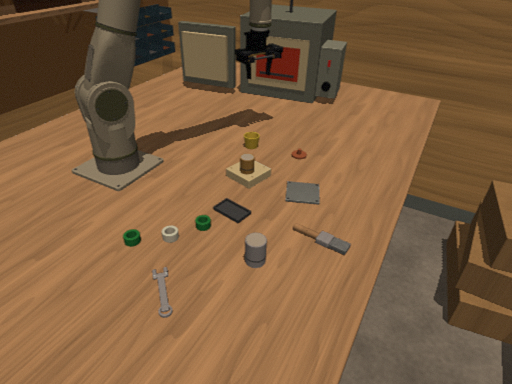

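View pics/top0.png

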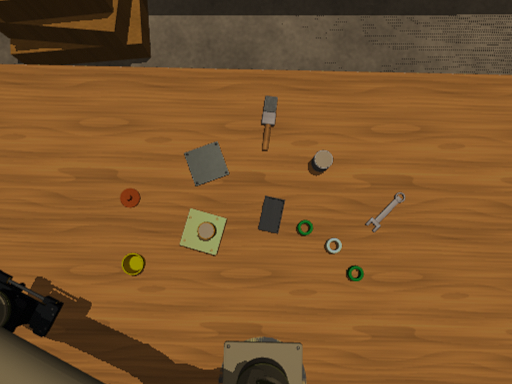

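The top view shows brick (203,232) with the brass flask (206,231), plate (206,163), tray (271,214), steel flask (321,160), cover (130,198), cup (133,265), brush (269,120) and wrench (387,212). Three things could be the ring: green (304,228), green (355,273) and white (334,246). The white one is meant. The round-topped cylinders are brass on the brick and grey at (321,160).

```bash
cat > h.py <<'E'
from bench import bot, optics
import cv2, numpy as np
from scipy.spatial.transform import Rotation as Ro
np.set_printoptions(precision=4, suppress=True)

def cast(name, px, z, pose=None):
    """pixels (n,2) -> world points on plane z; pose=(ee_pos,eef_rot) for wrist"""
    p = optics.camera_params(name); K = p["camera_matrix"]
    px = np.atleast_2d(np.asarray(px, float))
    d = np.c_[(px[:, 0]-K[0, 2])/K[0, 0], (px[:, 1]-K[1, 2])/K[1, 1], np.ones(len(px))]
    if name == "wrist":
        r = np.hypot(d[:, 0], d[:, 1]); s = np.sinc(r/np.pi)   # sin r / r
        d = np.c_[d[:, 0]*s, d[:, 1]*s, np.cos(r)]
        T = p["tool_from_camera"]; R = Ro.from_rotvec(pose[1]).as_matrix()
        c = pose[0]+R@T[:3, 3]; d = d@(R@T[:3, :3]).T
    else:
        c = -p["R"].T@p["t"]; d = d@p["R"]
    return c+d*((z-c[2])/d[:, 2])[:, None]

def blobs(mask, amin=30):
    cs, _ = cv2.findContours(mask.astype(np.uint8), cv2.RETR_EXTERNAL, cv2.CHAIN_APPROX_NONE)
    return sorted([c for c in cs if cv2.contourArea(c) > amin], key=cv2.contourArea, reverse=True)

def rect(name, c, z, pose=None):
    """contour cast on plane -> centre, sides (m), long-axis angle deg"""
    w = cast(name, c.reshape(-1, 2), z, pose)[:, :2]
    (x, y), (a, b), t = cv2.minAreaRect((w*1000).astype(np.float32))
    if a < b: a, b, t = b, a, t+90
    return np.array([x/1000, y/1000, a/1000, b/1000, (t+90) % 180-90])

def circ(name, c, z, pose=None):
    w = cast(name, c.reshape(-1, 2), z, pose)[:, :2]
    (x, y), (a, b), t = cv2.fitEllipse((w*1000).astype(np.float32))
    return np.array([x/1000, y/1000, a/1000, b/1000])

def togo(xy, z, yaw):
    """print shift/turn shares from present pose to a tool-down pose; yaw = world angle of the closing (tool y) axis, deg; z of TCP"""
    s = bot.observe(); R = Ro.from_rotvec(s["eef_rot"])
    best = None
    for k in (0, 180):
        t = np.radians(yaw+k); yv = np.array([np.cos(t), np.sin(t), 0]); zv = np.array([0, 0, -1.])
        G = Ro.from_matrix(np.c_[np.cross(yv, zv), yv, zv])
        r = (R.inv()*G).as_rotvec()
        if best is None or np.linalg.norm(r) < np.linalg.norm(best): best = r
    d = R.inv().apply(np.r_[xy, z]-s["ee_pos"])
    print("at", s["ee_pos"], "t", round(s["time_s"], 2), "shift", d/0.2, "turn", best/np.pi, "j7", s["joints"][6])
E
python3 - <<'E'
from h import *
im=cv2.imread("pics/top0.png"); hsv=cv2.cvtColor(im,cv2.COLOR_BGR2HSV)
for n,p in dict(wood=(240,300),brick=(190,240),brass=(206,231),plate=(206,163),tray=(271,214),ring=(327,246),steel=(324,157),cover=(123,198)).items(): print(n,hsv[p[1],p[0]])
m=(hsv[...,1]<110)|(hsv[...,0]>22)|(hsv[...,0]<7)
m[:80]=0;m[290:]=0;m[:,:90]=0;m[:,420:]=0
for c in blobs(m,60):
    x,y,w,h=cv2.boundingRect(c); print((x,y,w,h),rect("top",c,0.0),hsv[y+h//2,x+w//2])
cv2.imwrite("pics/crop0.png",cv2.resize(im[130:290,100:400],None,fx=2.6,fy=2.6,interpolation=cv2.INTER_CUBIC))
E
```

```text
wood [ 15 179 148]
brick [ 32  99 154]
brass [ 18  91 143]
plate [25 36 91]
tray [24 25 52]
ring [ 54  29 168]
steel [ 17  90 144]
cover [ 10 221 135]
(180, 208, 47, 47) [  0.434    0.1907   0.1164   0.116  -14.624 ] [ 18  91 143]
(184, 141, 45, 45) [ 0.643   0.1873  0.1112  0.111  21.2481] [25 36 91]
(258, 196, 27, 37) [  0.4898  -0.0162   0.1032   0.0613 -11.0398] [24 25 52]
(122, 253, 22, 22) [  0.3325   0.3987   0.0639   0.0625 -88.7372] [ 28 255 153]
(261, 96, 17, 30) [ 0.8143 -0.0047  0.0919  0.0422 -7.5552] [18 37 69]
(311, 150, 22, 22) [  0.6591  -0.1687   0.0708   0.0567 -43.917 ] [ 18  89 144]
(366, 192, 39, 40) [  0.5092  -0.3683   0.1489   0.0382 -44.6325] [ 13  44 144]
(347, 266, 17, 16) [  0.3175  -0.2721   0.0483   0.0445 -88.7382] [ 15 180 139]
(326, 238, 16, 16) [  0.3997  -0.207    0.0454   0.0452 -89.6257] [ 15 178 152]
(297, 220, 16, 16) [  0.452   -0.1201   0.0453   0.0448 -44.0927] [ 15 180 132]
```

View pics/crop0.png

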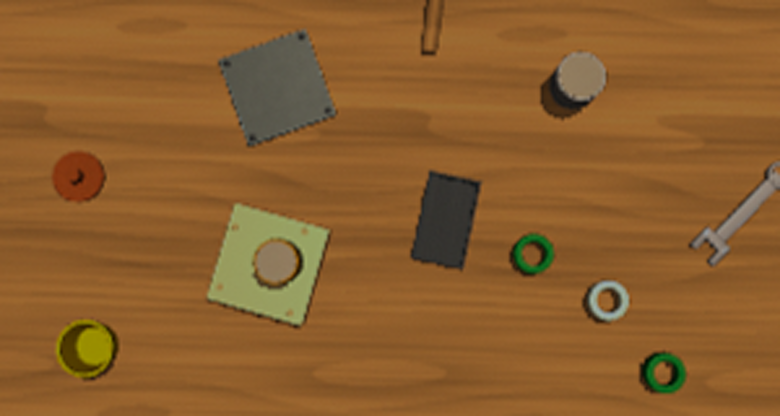

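The crop confirms the choices. The white ring is at crop (607,300), between the two green ones. The steel flask is at (580,77), the brass flask is on the brick at (277,262), and the cover's knob is at (77,177). Next I measure them at their heights.

Run:
```python
from h import *
im=cv2.imread("pics/top0.png"); hsv=cv2.cvtColor(im,cv2.COLOR_BGR2HSV)
H,S,V=[hsv[...,i].astype(int) for i in range(3)]
def roi(x,y,r):
    m=np.zeros(H.shape,bool); m[y-r:y+r,x-r:x+r]=1; return m
nw=(S<110)|(H>22)
print("brick",rect("top",blobs(nw&roi(203,231,32))[0],.032))
print("plate",rect("top",blobs(nw&roi(206,163,30))[0],.008))
print("tray",rect("top",blobs(nw&roi(271,214,25))[0],.012))
pl=(S<130)&(H<24)&(V>115)
for n,p,z in(("brass",(206,231),.087),("steel",(321,160),.075)):
    print(n,circ("top",blobs(pl&roi(*p,15))[0],z))
print("ring",circ("top",blobs(nw&roi(334,246,12))[0],.026))
print("cover",circ("top",blobs((H<13)&(S>195)&(V>90)&roi(130,198,15))[0],.008))
print("greens",[circ("top",blobs(nw&roi(*p,12))[0],.026) for p in((304,228),(355,273))])
togo((0.434,0.19),0.25,75)
```

```text
brick [  0.4341   0.1866   0.1136   0.1133 -14.624 ]
plate [ 0.6418  0.1863  0.1105  0.1103 21.2482]
tray [  0.4894  -0.0159   0.1023   0.0608 -11.0398]
brass [0.4374 0.171  0.0394 0.04  ]
steel [ 0.6527 -0.1637  0.0506  0.0526]
ring [ 0.4012 -0.2024  0.0435  0.0456]
cover [0.5315 0.4157 0.0569 0.0577]
greens [array([ 0.4524, -0.1164,  0.0438,  0.046 ]), array([ 0.321 , -0.2668,  0.0438,  0.0485])]
at [0.2665 0.565  0.2219] t 0.1 shift [-1.5571 -1.3386 -0.139 ] turn [-0.0004 -0.     -0.057 ] j7 -0.08847152397959489
```

Call:
carry_out(
  motion=[
    [[-0.2, -0.17, 0, 0, 0, 0, 1], [-0.4, -0.34, 0, 0, 0, 0, 1], [-0.6, -0.51, 0, 0, 0, -0.02, 1], [-0.78, -0.67, 0, 0, 0, -0.03, 1], [-0.78, -0.67, 0, 0, 0, -0.05, 1], [-0.78, -0.67, 0, 0, 0, -0.057, 1], [-0.78, -0.67, 0, 0, 0, -0.057, 1], [-0.78, -0.67, 0, 0, 0, -0.057, 1]],
  ],
  squeeze=20,
)

```text
time_s: 0.9
ee_pos: [0.3496, 0.3788, 0.2223]
eef_rot: [-0.408, -3.115, 0.0]
contact_force: [0.1, 0.4, -0.3]
opening: 0.087
gripper_force: 0.0
```

Run:
```python
from h import *
togo((0.437,0.171),0.19,75)
```

```text
at [0.3496 0.3788 0.2223] t 0.9 shift [-0.6899 -0.8911  0.1614] turn [-0.0001 -0.0001  0.0003] j7 0.3977727220375006
```

Call:
carry_out(
  motion=[
    [[-0.17, -0.22, 0, 0, 0, 0, 1], [-0.34, -0.44, 0, 0, 0, 0, 1], [-0.52, -0.67, 0, 0, 0, 0, 1], [-0.69, -0.89, 0.1, 0, 0, 0, 1], [-0.69, -0.89, 0.16, 0, 0, 0, 1], [-0.69, -0.89, 0.16, 0, 0, 0, 1], [-0.69, -0.89, 0.16, 0, 0, 0, 1], [-0.69, -0.89, 0.16, 0, 0, 0, 1]],
  ],
)

```text
time_s: 1.7
ee_pos: [0.4376, 0.1718, 0.1909]
eef_rot: [0.406, 3.115, 0.001]
contact_force: [0.3, 0.1, 0.2]
opening: 0.087
gripper_force: 0.0
```

```bash
cat >> h.py <<'E'

def look(fn):
    s = bot.observe(); im = optics.grab_frame("wrist"); cv2.imwrite(f"pics/{fn}.png", im)
    np.save(f"pics/{fn}.npy", np.array([s["ee_pos"], s["eef_rot"]]))
    return im, (s["ee_pos"], s["eef_rot"])
E
python3 - <<'E'
from h import *
im,p=look("w1"); togo((0.437,0.171),0.043,75)
E
```

```text
at [0.4376 0.1718 0.191 ] t 1.75 shift [ 0.0021 -0.0052  0.7401] turn [0.0002 0.0001 0.0009] j7 0.8422709043591599
```

View pics/w1.png

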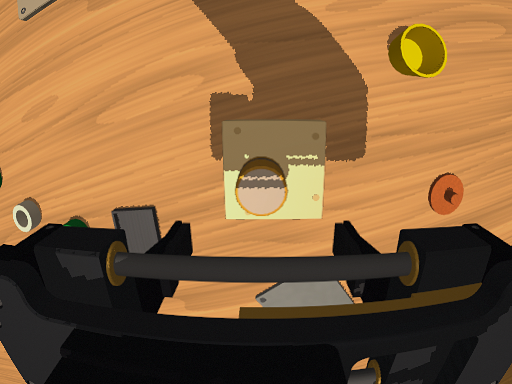

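Wrist view: the flask top is centred near (262,190) with left and right edges at 236 and 288. The brick top has corners (223,122), (326,122), (324,219) and (225,219).

Run:
```python
from h import *
p=np.load("pics/w1.npy")
print(cast("wrist",[(236,190),(288,190),(262,215),(262,190)],.087,p))
c=cast("wrist",[(223,122),(326,122),(324,219),(225,219)],.032,p);print(c,c.mean(0))
```

```text
[[0.4314 0.1486 0.087 ]
 [0.4437 0.1953 0.087 ]
 [0.4615 0.1657 0.087 ]
 [0.4376 0.172  0.087 ]]
[[0.3687 0.1469 0.032 ]
 [0.3965 0.2546 0.032 ]
 [0.5057 0.2292 0.032 ]
 [0.4758 0.1174 0.032 ]] [0.4367 0.187  0.032 ]
```

Call:
carry_out(
  motion=[
    [[0, 0, 0.2, 0, 0, 0, 1], [0, 0, 0.4, 0, 0, 0, 1], [0, 0, 0.55, 0, 0, 0, 1], [0, 0, 0.65, 0, 0, 0, 1], [0, 0, 0.74, 0, 0, 0, 1], [0, 0, 0.74, 0, 0, 0, 1], [0, 0, 0.74, 0, 0, 0, 0.4], [0, 0, 0.74, 0, 0, 0, 0.4], [0, 0, 0.74, 0, 0, 0, 0.4], [0, 0, 0.74, 0, 0, 0, 0.4], [0, 0, 0.74, 0, 0, 0, 0.4], [0, 0, 0.74, 0, 0, 0, 0.4]],
  ],
  squeeze=20,
)

```text
time_s: 2.95
ee_pos: [0.438, 0.1701, 0.0428]
eef_rot: [0.41, 3.114, 0.001]
contact_force: [-0.2, 0.5, 3.6]
opening: 0.0495
gripper_force: 20.0
```

Run:
```python
from h import *
togo((0.6418,0.1863),0.15,75)
```

```text
at [0.438  0.1701 0.0428] t 2.95 shift [-0.9635  0.3422 -0.5352] turn [0.0002 0.0001 0.    ] j7 0.8881360558351116
```

Call:
carry_out(
  motion=[
    [[0, 0, -0.1, 0, 0, 0, 0.4], [0, 0, -0.25, 0, 0, 0, 0.4], [0, 0, -0.35, 0, 0, 0, 0.4], [-0.1, 0.04, -0.35, 0, 0, 0, 0.4], [-0.25, 0.09, -0.35, 0, 0, 0, 0.4], [-0.45, 0.16, -0.35, 0, 0, 0, 0.4], [-0.65, 0.23, -0.35, 0, 0, 0, 0.4], [-0.8, 0.28, -0.35, 0, 0, 0, 0.4], [-0.9, 0.32, -0.35, 0, 0, 0, 0.4], [-0.964, 0.342, -0.35, 0, 0, 0, 0.4], [-0.964, 0.342, -0.35, 0, 0, 0, 0.4], [-0.964, 0.342, -0.35, 0, 0, 0, 0.4]],
  ],
)

```text
time_s: 4.15
ee_pos: [0.6409, 0.1858, 0.1116]
eef_rot: [-0.41, -3.113, 0.001]
contact_force: [-0.0, -0.1, -4.2]
opening: 0.0501
gripper_force: 20.0
```

Run:
```python
from h import *
im,p=look("w2"); togo((0.6418,0.1863),0.0195,75)
im=optics.grab_frame("top"); hsv=cv2.cvtColor(im,cv2.COLOR_BGR2HSV)
nw=(hsv[...,1]<110)|(hsv[...,0]>22)
m=np.zeros(nw.shape,bool); m[200:262,171:235]=1
print("brick",rect("top",blobs(nw&m)[0],.032))
```

```text
at [0.6407 0.186  0.112 ] t 4.2 shift [-0.0054  0.0032  0.4623] turn [-0.0002 -0.0004  0.0001] j7 1.0582710654795455
brick [0.4364 0.1999 0.18   0.1647 1.2614]
```

View pics/w2.png

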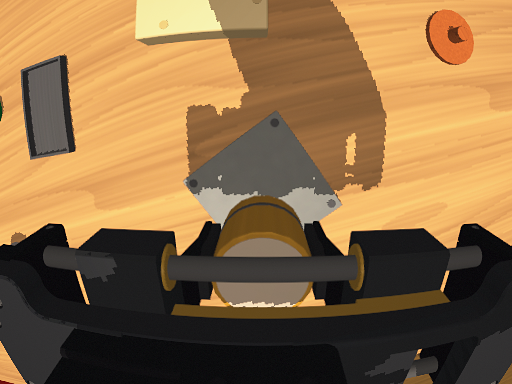

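The flask hangs upright in the fingers, with plate corners at (277,111), (186,184) and (341,205).

Run:
```python
from h import *
p=np.load("pics/w2.npy")
c=cast("wrist",[(277,111),(186,184),(341,205)],.008,p);print(c,(c[1]+c[2])/2, np.linalg.norm(c[1]-c[2]),np.linalg.norm(c[1]-c[0]))
```

```text
[[0.5741 0.2173 0.008 ]
 [0.6165 0.1182 0.008 ]
 [0.6747 0.2555 0.008 ]] [0.6456 0.1869 0.008 ] 0.14906640788264724 0.1077222855269906
```

Call:
carry_out(
  motion=[
    [[-0.005, 0, 0.15, 0, 0, 0, 0.4], [-0.01, 0, 0.28, 0, 0, 0, 0.4], [-0.01, 0, 0.36, 0, 0, 0, 0.4], [-0.01, 0, 0.42, 0, 0, 0, 0.4], [-0.01, 0, 0.445, 0, 0, 0, 0.4], [-0.01, 0, 0.462, 0, 0, 0, 0.4], [-0.01, 0, 0.462, 0, 0, 0, 0.4], [-0.01, 0, 0.462, 0, 0, 0, 0.4]],
  ],
)

```text
time_s: 5.05
ee_pos: [0.6442, 0.1857, 0.0211]
eef_rot: [0.41, 3.114, 0.001]
contact_force: [0.1, 0.2, -3.3]
opening: 0.0499
gripper_force: 20.0
```

Call:
carry_out(
  motion=[
    [[0, 0, 0.005, 0, 0, 0, 0.4], [0, 0, 0.01, 0, 0, 0, 0.4], [0, 0, 0.01, 0, 0, 0, 0.4], [0, 0, 0.01, 0, 0, 0, 0.4]],
  ],
)

```text
time_s: 5.45
ee_pos: [0.6441, 0.1857, 0.019]
eef_rot: [0.41, 3.114, 0.001]
contact_force: [-1.9, -0.6, 4.7]
opening: 0.0497
gripper_force: 20.0
```

Contact; release and rise.

Call:
carry_out(
  motion=[
    [[0, 0, 0, 0, 0, 0, 0.65], [0, 0, 0, 0, 0, 0, 0.8], [0, 0, 0, 0, 0, 0, 1], [0, 0, 0, 0, 0, 0, 1], [0, 0, -0.1, 0, 0, 0, 1], [0, 0, -0.3, 0, 0, 0, 1], [0, 0, -0.5, 0, 0, 0, 1], [0, 0, -0.7, 0, 0, 0, 1], [0, 0, -0.8, 0, 0, 0, 1], [0, 0, -0.8, 0, 0, 0, 1], [0, 0, -0.8, 0, 0, 0, 1]],
  ],
)

```text
time_s: 6.55
ee_pos: [0.6436, 0.1856, 0.178]
eef_rot: [0.41, 3.115, 0.0]
contact_force: [-0.7, -0.7, -0.3]
opening: 0.0871
gripper_force: 0.0
```

Run:
```python
from h import *
look("w3"); togo((0.489,-0.016),0.18,79)
```

```text
at [0.6432 0.1855 0.177 ] t 6.6 shift [ 0.484  -1.1725 -0.0135] turn [-0.0002 -0.0004 -0.0222] j7 1.0508855531203953
```

View pics/w3.png

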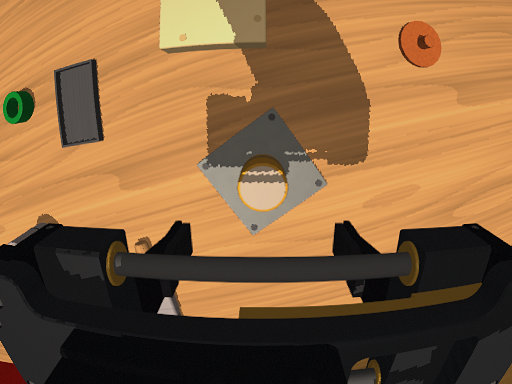

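The flask stands on the plate. Its top centre is at (262,187) and the plate corners are at (274,107), (198,163), (328,183) and (253,235).

Run:
```python
from h import *
p=np.load("pics/w3.npy")
c=cast("wrist",[(274,107),(198,163),(253,235),(328,183)],.008,p);print(c.mean(0)); print(cast("wrist",[(262,187),(237,187),(289,187)],.063,p))
# tray corners outer rim
c=cast("wrist",[(54,70),(97,59),(104,141),(64,147)],.012,p);print(c,c.mean(0))
```

```text
[0.6434 0.1873 0.008 ]
[[0.6438 0.1857 0.063 ]
 [0.6376 0.1624 0.063 ]
 [0.6505 0.2109 0.063 ]]
[[ 0.4363 -0.0361  0.012 ]
 [ 0.4517  0.0321  0.012 ]
 [ 0.5515  0.0117  0.012 ]
 [ 0.5384 -0.0521  0.012 ]] [ 0.4945 -0.0111  0.012 ]
```

Call:
carry_out(
  motion=[
    [[0.06, -0.15, 0, 0, 0, 0, 1], [0.15, -0.36, 0, 0, 0, -0.01, 1], [0.24, -0.58, 0, 0, 0, -0.015, 1], [0.33, -0.8, 0, 0, 0, -0.022, 1], [0.4, -0.97, 0, 0, 0, -0.022, 1], [0.4, -0.97, 0, 0, 0, -0.022, 1], [0.4, -0.97, 0, 0, 0, -0.022, 1]],
  ],
)

```text
time_s: 7.3
ee_pos: [0.5155, 0.0185, 0.1774]
eef_rot: [-0.304, -3.126, -0.0]
contact_force: [1.3, 1.3, -0.5]
opening: 0.0874
gripper_force: 0.0
```

Run:
```python
from h import *
togo((0.489,-0.016),0.18,79)
```

```text
at [0.5155 0.0185 0.1774] t 7.3 shift [ 0.0967 -0.1948 -0.0131] turn [ 0.     -0.0004 -0.0005] j7 1.293034052102308
```

Call:
carry_out(
  motion=[
    [[0.05, -0.1, 0.05, 0, 0, 0, 1], [0.097, -0.195, 0.1, 0, 0, 0, 1], [0.097, -0.195, 0.2, 0, 0, 0, 1], [0.097, -0.195, 0.2, 0, 0, 0, 1], [0.097, -0.195, 0.2, 0, 0, 0, 1], [0.097, -0.195, 0.2, 0, 0, 0, 1]],
  ],
)

```text
time_s: 7.9
ee_pos: [0.4904, -0.0149, 0.1387]
eef_rot: [0.3, 3.127, 0.0]
contact_force: [-0.4, 0.4, 0.3]
opening: 0.0873
gripper_force: 0.0
```

Run:
```python
from h import *
im,p=look("w4"); hsv=cv2.cvtColor(im,cv2.COLOR_BGR2HSV)
m=(hsv[...,1]<80)&(hsv[...,2]<140); m[222:]=0
for c in blobs(m,800):
    print(cv2.boundingRect(c),rect("wrist",c,.012,p),rect("wrist",c,0,p))
togo((0.489,-0.016),0.004,79)
```

```text
(229, 133, 63, 89) [  0.4849  -0.0156   0.0911   0.0613 -10.8616] [  0.4878  -0.0163   0.0949   0.0638 -10.8616]
at [ 0.4905 -0.015   0.1388] t 7.95 shift [ 0.0068 -0.0064  0.6739] turn [0.0001 0.0003 0.0002] j7 1.3542605867910338
```

View pics/w4.png

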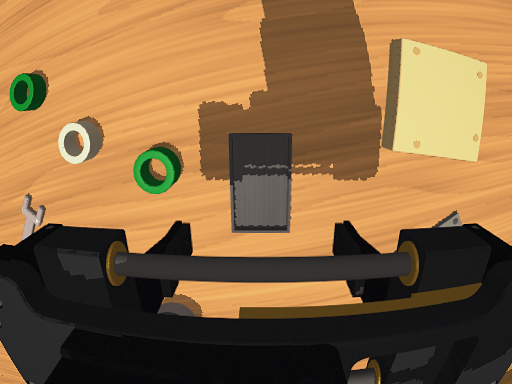

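The tray lies centred between the fingers, with corners (229,133), (292,133), (290,232) and (232,232). The white ring is at (76,142) and the green rings stay clear of the fingers.

Call:
carry_out(
  motion=[
    [[0, 0, 0.2, 0, 0, 0, 1], [0, -0.006, 0.4, 0, 0, 0, 1], [0, -0.006, 0.52, 0, 0, 0, 1], [0, -0.006, 0.6, 0, 0, 0, 1], [0, -0.006, 0.65, 0, 0, 0, 1], [0, -0.006, 0.672, 0, 0, 0, 1], [0, -0.006, 0.672, 0, 0, 0, 1], [0, -0.006, 0.672, 0, 0, 0, 1]],
  ],
  squeeze=30,
)

```text
time_s: 8.75
ee_pos: [0.4902, -0.0168, 0.0046]
eef_rot: [0.302, 3.126, 0.001]
contact_force: [-0.2, 0.1, -0.5]
opening: 0.0871
gripper_force: 0.0
```

Call:
carry_out(
  motion=[
    [[0, 0, 0, 0, 0, 0, 0.55], [0, 0, 0, 0, 0, 0, 0.55], [0, 0, 0, 0, 0, 0, 0.55], [0, 0, 0, 0, 0, 0, 0.55], [0, 0, 0, 0, 0, 0, 0.55], [0, 0, 0, 0, 0, 0, 0.55], [0, 0, -0.1, 0, 0, 0, 0.55], [0, 0, -0.25, 0, 0, 0, 0.55], [0, 0, -0.4, 0, 0, 0, 0.55], [0, 0, -0.5, 0, 0, 0, 0.55], [0, 0, -0.5, 0, 0, 0, 0.55], [0, 0, -0.5, 0, 0, 0, 0.55]],
  ],
)

```text
time_s: 9.95
ee_pos: [0.4892, -0.0168, 0.1033]
eef_rot: [-0.302, -3.127, -0.0]
contact_force: [0.3, -0.2, -2.9]
opening: 0.0615
gripper_force: 30.0
```

Run:
```python
from h import *
togo((0.435,0.187),0.1,75.4)
```

```text
at [ 0.4892 -0.0168  0.1033] t 9.95 shift [0.4611 0.9482 0.0168] turn [ 0.0001 -0.      0.0198] j7 1.3743301806262231
```

Call:
carry_out(
  motion=[
    [[0.03, 0.06, 0, 0, 0, 0, 0.55], [0.09, 0.18, 0, 0, 0, 0, 0.55], [0.17, 0.34, 0, 0, 0, 0.01, 0.55], [0.25, 0.52, 0, 0, 0, 0.02, 0.55], [0.33, 0.68, 0, 0, 0, 0.02, 0.55], [0.4, 0.82, 0, 0, 0, 0.02, 0.55], [0.44, 0.9, 0, 0, 0, 0.02, 0.55], [0.461, 0.948, 0, 0, 0, 0.02, 0.55], [0.461, 0.948, 0, 0, 0, 0.02, 0.55], [0.461, 0.948, 0, 0, 0, 0.02, 0.55]],
  ],
)

```text
time_s: 10.95
ee_pos: [0.4353, 0.1857, 0.1031]
eef_rot: [-0.401, -3.115, 0.002]
contact_force: [0.6, 0.6, -1.2]
opening: 0.0613
gripper_force: 30.0
```

Run:
```python
from h import *
look("w5"); togo((0.435,0.187),0.037,75.4)
```

```text
at [0.4355 0.1855 0.1033] t 11.0 shift [0.0042 0.0071 0.3315] turn [-0.0003 -0.0001 -0.0007] j7 0.8352475284784253
```

View pics/w5.png

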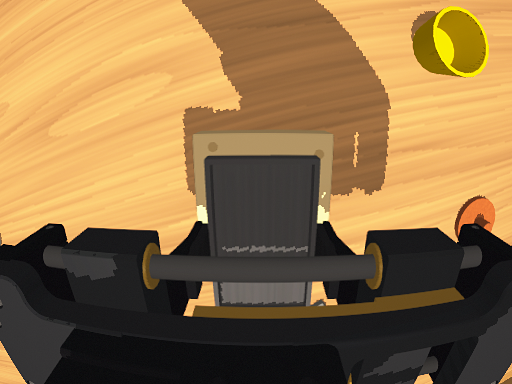

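The tray hangs level over the brick, with its far edge at row 156 (columns 205 to 320) and near edge at about row 306. The brick's far corners are (193,134) and (333,134).

Run:
```python
from h import *
p=np.load("pics/w5.npy")
t=cast("wrist",[(262,156),(262,306),(205,156),(320,156)],.111,p); print("tray",t,np.linalg.norm(t[0]-t[1]),t[:2].mean(0))
b=cast("wrist",[(193,134),(333,134)],.032,p); d=b[1]-b[0]; d/=np.linalg.norm(d)
n=np.array([d[1],-d[0],0]); print("brick",b,b.mean(0)+n*.057)
```

```text
tray [[0.3864 0.1987 0.111 ]
 [0.4789 0.1745 0.111 ]
 [0.3786 0.1697 0.111 ]
 [0.3939 0.2283 0.111 ]] 0.09564936217039074 [0.4326 0.1866 0.111 ]
brick [[0.3676 0.1469 0.032 ]
 [0.3956 0.2543 0.032 ]] [0.4367 0.1862 0.032 ]
```

Call:
carry_out(
  motion=[
    [[0, 0.004, 0.08, 0, 0, 0, 0.55], [0, 0.004, 0.18, 0, 0, 0, 0.55], [0, 0.004, 0.25, 0, 0, 0, 0.55], [0, 0.004, 0.29, 0, 0, 0, 0.55], [0, 0.004, 0.31, 0, 0, 0, 0.55], [0, 0.004, 0.325, 0, 0, 0, 0.55], [0, 0.004, 0.333, 0, 0, 0, 0.55], [0, 0.004, 0.333, 0, 0, 0, 0.55], [0, 0.004, 0.333, 0, 0, 0, 0.55]],
  ],
)

```text
time_s: 11.9
ee_pos: [0.4357, 0.1878, 0.0375]
eef_rot: [0.4, 3.116, 0.001]
contact_force: [-0.4, -0.4, -1.6]
opening: 0.0614
gripper_force: 30.0
```

Call:
carry_out(
  motion=[
    [[0, 0, 0.005, 0, 0, 0, 0.55], [0, 0, 0.008, 0, 0, 0, 0.55], [0, 0, 0.008, 0, 0, 0, 0.55], [0, 0, 0.008, 0, 0, 0, 0.55]],
  ],
)

```text
time_s: 12.3
ee_pos: [0.4356, 0.1878, 0.0359]
eef_rot: [0.4, 3.116, 0.001]
contact_force: [-1.2, -0.7, 4.9]
opening: 0.0617
gripper_force: 30.0
```

Call:
carry_out(
  motion=[
    [[0, 0, 0, 0, 0, 0, 0.8], [0, 0, 0, 0, 0, 0, 0.9], [0, 0, 0, 0, 0, 0, 1], [0, 0, 0, 0, 0, 0, 1], [0, 0, -0.1, 0, 0, 0, 1], [0, 0, -0.3, 0, 0, 0, 1], [0, 0, -0.5, 0, 0, 0, 1], [0, 0, -0.7, 0, 0, 0, 1], [0, 0, -0.75, 0, 0, 0, 1], [0, 0, -0.75, 0, 0, 0, 1], [0, 0, -0.75, 0, 0, 0, 1]],
  ],
)

```text
time_s: 13.4
ee_pos: [0.435, 0.1874, 0.1843]
eef_rot: [-0.4, -3.115, 0.001]
contact_force: [0.0, -0.6, -1.2]
opening: 0.087
gripper_force: 0.0
```

Run:
```python
from h import *
im,p=look("w6"); hsv=cv2.cvtColor(im,cv2.COLOR_BGR2HSV)
m=(hsv[...,1]<60)&(hsv[...,2]<110); m[:90]=0; m[222:]=0; m[:,:190]=0; m[:,340:]=0
for c in blobs(m,800):
    print(cv2.boundingRect(c),rect("wrist",c,.044,p))
togo((0.4012,-0.2024),0.16,75); togo((0.4012,-0.2024),0.16,60)
```

```text
(233, 133, 60, 89) [  0.4331   0.1884   0.0953   0.0609 -14.4526]
at [0.4347 0.1872 0.1839] t 13.45 shift [-0.3303 -1.9272  0.1222] turn [-0.0006 -0.0005  0.002 ] j7 0.816511090290223
at [0.4347 0.1872 0.1839] t 13.45 shift [-0.3303 -1.9272  0.1222] turn [-0.0006 -0.0005  0.0854] j7 0.816511090290223
```

Call:
carry_out(
  motion=[
    [[-0.03, -0.15, 0, 0, 0, 0, 1], [-0.07, -0.38, 0, 0, 0, 0, 1], [-0.11, -0.6, 0, 0, 0, 0, 1], [-0.15, -0.8, 0, 0, 0, 0, 1], [-0.17, -0.98, 0, 0, 0, 0, 1], [-0.17, -0.98, 0, 0, 0, 0, 1]],
  ],
)

```text
time_s: 14.05
ee_pos: [0.4175, -0.015, 0.1842]
eef_rot: [-0.41, -3.113, 0.002]
contact_force: [0.2, 0.3, -0.4]
opening: 0.0868
gripper_force: 0.0
```

Run:
```python
from h import *
togo((0.4012,-0.2024),0.14,75)
```

```text
at [ 0.4175 -0.015   0.1842] t 14.05 shift [-0.1644 -0.9258  0.2218] turn [-0.0004 -0.0006 -0.    ] j7 1.1855348969687634
```

Call:
carry_out(
  motion=[
    [[-0.03, -0.2, 0, 0, 0, 0, 1], [-0.07, -0.42, 0, 0, 0, 0, 1], [-0.12, -0.65, 0, 0, 0, 0, 1], [-0.16, -0.85, 0.05, 0, 0, 0, 1], [-0.164, -0.926, 0.15, 0, 0, 0, 1], [-0.164, -0.926, 0.22, 0, 0, 0, 1], [-0.164, -0.926, 0.22, 0, 0, 0, 1], [-0.164, -0.926, 0.22, 0, 0, 0, 1]],
  ],
)

```text
time_s: 14.85
ee_pos: [0.4037, -0.1973, 0.1411]
eef_rot: [-0.398, -3.115, 0.0]
contact_force: [-0.3, -0.5, 0.6]
opening: 0.0866
gripper_force: 0.0
```

Run:
```python
from h import *
im,p=look("w7"); hsv=cv2.cvtColor(im,cv2.COLOR_BGR2HSV)
m=(hsv[...,1]<70)&(hsv[...,2]>120); m[222:]=0
for c in blobs(m,100):
    print(cv2.boundingRect(c),circ("wrist",c,.026,p))
togo((0.4012,-0.2024),0.013,75)
```

```text
(233, 165, 45, 45) [ 0.4025 -0.2041  0.0432  0.0438]
at [ 0.4041 -0.1974  0.1416] t 14.9 shift [ 0.0072 -0.0277  0.643 ] turn [-0.0001 -0.0001  0.0024] j7 1.6663494782015174
```

View pics/w7.png

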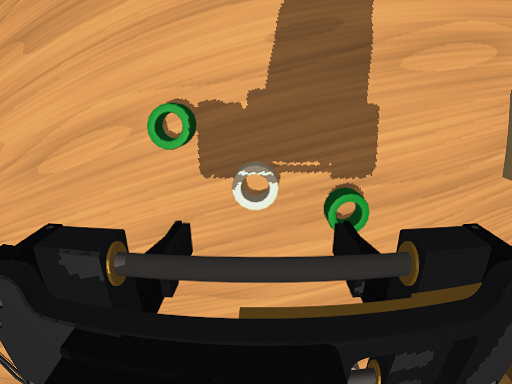

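The white ring is at (256,187) between the fingers, with the greens at (172,126) and (346,211), both clear of the finger line. The two measurements agree within 2 mm.

Call:
carry_out(
  motion=[
    [[0.002, -0.032, 0.1, 0, 0, 0, 1], [0.002, -0.032, 0.3, 0, 0, 0, 1], [0.002, -0.032, 0.48, 0, 0, 0, 1], [0.002, -0.032, 0.58, 0, 0, 0, 1], [0.002, -0.032, 0.63, 0, 0, 0, 1], [0.002, -0.032, 0.643, 0, 0, 0, 1], [0.002, -0.032, 0.643, 0, 0, 0, 1], [0.002, -0.032, 0.643, 0, 0, 0, 0.4], [0.002, -0.032, 0.643, 0, 0, 0, 0.4], [0.002, -0.032, 0.643, 0, 0, 0, 0.4], [0.002, -0.032, 0.643, 0, 0, 0, 0.4], [0.002, -0.032, 0.643, 0, 0, 0, 0.4], [0.002, -0.032, 0.643, 0, 0, 0, 0.4]],
  ],
  squeeze=15,
)

```text
time_s: 16.2
ee_pos: [0.4018, -0.2041, 0.013]
eef_rot: [0.4, 3.116, 0.0]
contact_force: [0.6, 0.4, 0.0]
opening: 0.0472
gripper_force: 0.3
```

Run:
```python
from h import *
togo((0.437,0.187),0.1,75.4)
```

```text
at [ 0.4018 -0.2041  0.013 ] t 16.2 shift [ 0.3238  1.9367 -0.435 ] turn [ 0.      0.     -0.0002] j7 1.8662923427374734
```

Call:
carry_out(
  motion=[
    [[0, 0, 0, 0, 0, 0, 0.4], [0, 0, 0, 0, 0, 0, 0.4], [0, 0, 0, 0, 0, 0, 0.4], [0, 0, -0.1, 0, 0, 0, 0.4], [0, 0, -0.25, 0, 0, 0, 0.4], [0, 0, -0.4, 0, 0, 0, 0.4], [0, 0, -0.5, 0, 0, 0, 0.4], [0.02, 0.1, -0.5, 0, 0, 0, 0.4], [0.05, 0.25, -0.5, 0, 0, 0, 0.4], [0.08, 0.42, -0.5, 0, 0, 0, 0.4], [0.11, 0.6, -0.5, 0, 0, 0, 0.4], [0.14, 0.78, -0.5, 0, 0, 0, 0.4], [0.16, 0.9, -0.5, 0, 0, 0, 0.4], [0.16, 0.97, -0.5, 0, 0, 0, 0.4], [0.16, 0.97, -0.5, 0, 0, 0, 0.4], [0.16, 0.97, -0.5, 0, 0, 0, 0.4]],
  ],
)

```text
time_s: 17.8
ee_pos: [0.4198, -0.0094, 0.1128]
eef_rot: [-0.401, -3.116, 0.001]
contact_force: [0.1, 0.2, -1.0]
opening: 0.0454
gripper_force: 15.0
```

Run:
```python
from h import *
togo((0.437,0.187),0.1,75.4)
```

```text
at [ 0.4198 -0.0094  0.1128] t 17.8 shift [0.1657 0.9718 0.0636] turn [-0.0002 -0.0001 -0.0004] j7 1.2102923551819948
```

Call:
carry_out(
  motion=[
    [[0.02, 0.1, 0, 0, 0, 0, 0.4], [0.05, 0.25, 0, 0, 0, 0, 0.4], [0.08, 0.43, 0, 0, 0, 0, 0.4], [0.11, 0.62, 0, 0, 0, 0, 0.4], [0.14, 0.8, 0, 0, 0, 0, 0.4], [0.16, 0.91, 0, 0, 0, 0, 0.4], [0.166, 0.972, 0, 0, 0, 0, 0.4], [0.166, 0.972, 0, 0, 0, 0, 0.4], [0.166, 0.972, 0, 0, 0, 0, 0.4], [0.166, 0.972, 0, 0, 0, 0, 0.4]],
  ],
)

```text
time_s: 18.8
ee_pos: [0.4371, 0.1863, 0.1129]
eef_rot: [-0.404, -3.115, 0.001]
contact_force: [-1.3, 0.4, -1.3]
opening: 0.0458
gripper_force: 15.0
```

Run:
```python
from h import *
look("w8"); togo((0.437,0.187),0.048,75.4)
```

```text
at [0.437  0.1866 0.113 ] t 18.85 shift [0.0007 0.0021 0.3249] turn [-0.     -0.     -0.0009] j7 0.8410312044142286
```

View pics/w8.png

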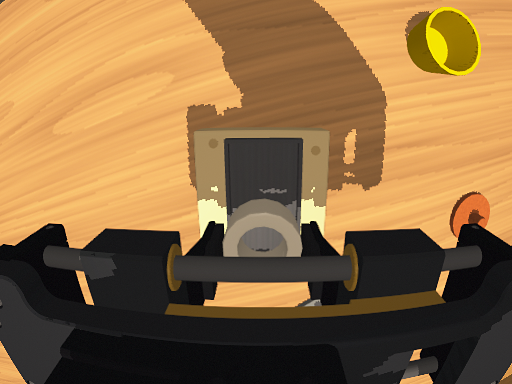

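The ring is held upright at (263,240), with the tray below spanning columns 225 to 302, so it is laterally centred. Lowering.

Call:
carry_out(
  motion=[
    [[0, 0, 0.08, 0, 0, 0, 0.4], [0, 0, 0.18, 0, 0, 0, 0.4], [0, 0, 0.25, 0, 0, 0, 0.4], [0, 0, 0.29, 0, 0, 0, 0.4], [0, 0, 0.31, 0, 0, 0, 0.4], [0, 0, 0.32, 0, 0, 0, 0.4], [0, 0, 0.326, 0, 0, 0, 0.4], [0, 0, 0.326, 0, 0, 0, 0.4], [0, 0, 0.326, 0, 0, 0, 0.4]],
  ],
)

```text
time_s: 19.75
ee_pos: [0.4371, 0.1882, 0.0481]
eef_rot: [0.4, 3.116, 0.001]
contact_force: [-0.5, -0.6, -0.7]
opening: 0.0458
gripper_force: 15.0
```

Call:
carry_out(
  motion=[
    [[0, 0, 0.005, 0, 0, 0, 0.4], [0, 0, 0.008, 0, 0, 0, 0.4], [0, 0, 0.008, 0, 0, 0, 0.4]],
  ],
)

```text
time_s: 20.05
ee_pos: [0.4372, 0.1883, 0.0477]
eef_rot: [0.4, 3.116, 0.001]
contact_force: [-6.5, -3.3, 18.8]
opening: 0.046
gripper_force: 15.0
```

Call:
carry_out(
  motion=[
    [[0, 0, -0.005, 0, 0, 0, 0.4], [0, 0, -0.005, 0, 0, 0, 0.65], [0, 0, -0.005, 0, 0, 0, 0.8], [0, 0, -0.005, 0, 0, 0, 1], [0, 0, -0.005, 0, 0, 0, 1], [0, 0, -0.1, 0, 0, 0, 1], [0, 0, -0.3, 0, 0, 0, 1], [0, 0, -0.5, 0, 0, 0, 1], [0, 0, -0.6, 0, 0, 0, 1], [0, 0, -0.6, 0, 0, 0, 1], [0, 0, -0.6, 0, 0, 0, 1]],
  ],
)

```text
time_s: 21.15
ee_pos: [0.4367, 0.1881, 0.1659]
eef_rot: [0.4, 3.116, 0.001]
contact_force: [-0.5, -0.7, -1.0]
opening: 0.0867
gripper_force: 0.0
```

Run:
```python
from h import *
look("w9"); togo((0.6527,-0.1637),0.17,75)
```

```text
at [0.4363 0.1879 0.1651] t 21.2 shift [-1.4907 -1.4277 -0.0244] turn [-0.0003 -0.0003  0.0021] j7 0.824116120833067
```

View pics/w9.png

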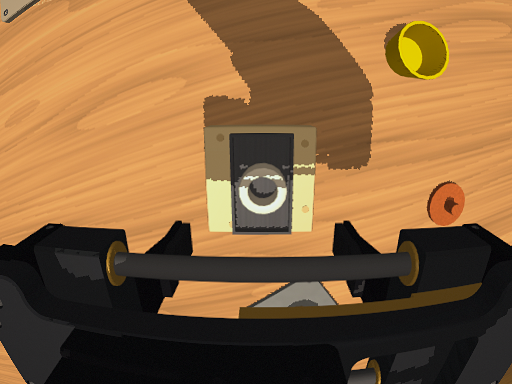

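The ring stands in the tray. Its outer edge spans columns 238 to 288 and rows 163 to 215, and the tray corners are (230,133), (294,133), (292,234) and (234,234).

Run:
```python
from h import *
p=np.load("pics/w9.npy")
c=cast("wrist",[(230,133),(294,133),(292,234),(234,234)],.044,p);print("tray",c.mean(0)); print("ring",cast("wrist",[(238,189),(288,189),(263,215),(263,165)],.061,p), cast("wrist",[(263,189)],.061,p))
```

```text
tray [0.4377 0.1885 0.044 ]
ring [[0.4304 0.1668 0.061 ]
 [0.4421 0.2119 0.061 ]
 [0.4613 0.1829 0.061 ]
 [0.4143 0.195  0.061 ]] [[0.4363 0.1893 0.061 ]]
```

Call:
carry_out(
  motion=[
    [[-0.15, -0.15, 0, 0, 0, 0, 1], [-0.3, -0.3, 0, 0, 0, 0, 1], [-0.47, -0.46, 0, 0, 0, 0, 1], [-0.64, -0.62, 0, 0, 0, 0, 1], [-0.75, -0.72, 0, 0, 0, 0, 1], [-0.75, -0.72, 0, 0, 0, 0, 1], [-0.75, -0.72, 0, 0, 0, 0, 1]],
  ],
)

```text
time_s: 21.9
ee_pos: [0.5449, 0.0104, 0.1645]
eef_rot: [-0.402, -3.113, 0.002]
contact_force: [-0.6, 0.4, 0.0]
opening: 0.087
gripper_force: 0.0
```

Run:
```python
from h import *
togo((0.6527,-0.1637),0.17,75)
```

```text
at [0.5449 0.0104 0.1645] t 21.9 shift [-0.7424 -0.7049 -0.0282] turn [-0.0005 -0.0008  0.0016] j7 1.2959989183982932
```

Call:
carry_out(
  motion=[
    [[-0.15, -0.15, 0, 0, 0, 0, 1], [-0.3, -0.3, 0, 0, 0, 0, 1], [-0.47, -0.45, 0, 0, 0, 0, 1], [-0.64, -0.6, -0.03, 0, 0, 0, 1], [-0.74, -0.705, -0.03, 0, 0, 0, 1], [-0.74, -0.705, -0.03, 0, 0, 0, 1], [-0.74, -0.705, -0.03, 0, 0, 0, 1]],
  ],
)

```text
time_s: 22.6
ee_pos: [0.6527, -0.1618, 0.1708]
eef_rot: [-0.399, -3.114, -0.001]
contact_force: [-0.6, 0.5, -0.1]
opening: 0.0866
gripper_force: 0.0
```

Run:
```python
from h import *
look("w10"); togo((0.6527,-0.1637),0.022,75)
```

```text
at [ 0.6528 -0.1608  0.1711] t 22.65 shift [-0.0044 -0.0148  0.7456] turn [ 0.0003 -0.0006  0.0026] j7 1.667583688302261
```

View pics/w10.png

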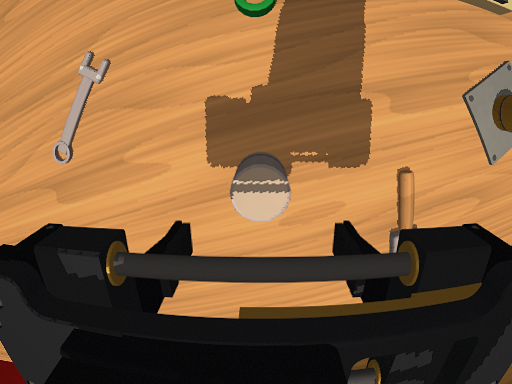

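The steel flask top spans columns 230 to 291 with its bottom at row 222, centred near (260.5,192). Brush and wrench are clear of the fingers.

Run:
```python
from h import *
p=np.load("pics/w10.npy")
w=cast("wrist",[(230,191),(291,191),(260.5,222)],.075,p);print(w)
d=np.array([np.cos(np.radians(-15)),np.sin(np.radians(-15))]);print("c",w[:2].mean(0), w[2,:2]-.028*d)
c=w[:2].mean(0)[:2]; togo(c,0.025,75.2)
```

```text
[[ 0.6439 -0.1892  0.075 ]
 [ 0.6577 -0.1359  0.075 ]
 [ 0.6799 -0.1702  0.075 ]]
c [ 0.6508 -0.1626  0.075 ] [ 0.6528 -0.1629]
at [ 0.6528 -0.1608  0.1711] t 22.65 shift [ 0.0061 -0.0117  0.7306] turn [ 0.0003 -0.0006  0.0015] j7 1.667583688302261
```

Call:
carry_out(
  motion=[
    [[0, -0.012, 0.1, 0, 0, 0, 1], [0, -0.012, 0.3, 0, 0, 0, 1], [0, -0.012, 0.5, 0, 0, 0, 1], [0, -0.012, 0.65, 0, 0, 0, 1], [0, -0.012, 0.73, 0, 0, 0, 1], [0, -0.012, 0.73, 0, 0, 0, 1], [0, -0.012, 0.73, 0, 0, 0, 1], [0, -0.012, 0.73, 0, 0, 0, 0.5], [0, -0.012, 0.73, 0, 0, 0, 0.5], [0, -0.012, 0.73, 0, 0, 0, 0.5], [0, -0.012, 0.73, 0, 0, 0, 0.5], [0, -0.012, 0.73, 0, 0, 0, 0.5], [0, -0.012, 0.73, 0, 0, 0, 0.5], [0, -0.012, 0.73, 0, 0, 0, 0.5]],
  ],
  squeeze=35,
)

```text
time_s: 24.05
ee_pos: [0.6529, -0.1647, 0.0265]
eef_rot: [0.399, 3.116, 0.001]
contact_force: [-0.2, 2.9, 3.9]
opening: 0.0557
gripper_force: 35.0
```

Run:
```python
from h import *
togo((0.437,0.1885),0.15,75.4)
```

```text
at [ 0.6529 -0.1647  0.0265] t 24.05 shift [ 1.49    1.4371 -0.6172] turn [ 0.0002  0.0001 -0.0001] j7 1.7192565263525141
```

Call:
carry_out(
  motion=[
    [[0, 0, -0.08, 0, 0, 0, 0.5], [0, 0, -0.22, 0, 0, 0, 0.5], [0, 0, -0.38, 0, 0, 0, 0.5], [0, 0, -0.52, 0, 0, 0, 0.5], [0, 0, -0.6, 0, 0, 0, 0.5], [0.07, 0.07, -0.62, 0, 0, 0, 0.5], [0.18, 0.17, -0.62, 0, 0, 0, 0.5], [0.31, 0.3, -0.62, 0, 0, 0, 0.5], [0.44, 0.43, -0.62, 0, 0, 0, 0.5], [0.57, 0.55, -0.62, 0, 0, 0, 0.5], [0.68, 0.66, -0.62, 0, 0, 0, 0.5], [0.74, 0.72, -0.62, 0, 0, 0, 0.5], [0.74, 0.72, -0.62, 0, 0, 0, 0.5], [0.74, 0.72, -0.62, 0, 0, 0, 0.5]],
  ],
)

```text
time_s: 25.45
ee_pos: [0.5454, 0.0111, 0.15]
eef_rot: [-0.4, -3.116, 0.001]
contact_force: [-0.0, -0.3, -4.5]
opening: 0.0553
gripper_force: 35.0
```

Run:
```python
from h import *
togo((0.437,0.1885),0.15,75.4)
```

```text
at [0.5454 0.0111 0.15  ] t 25.45 shift [ 0.7485  0.7213 -0.    ] turn [-0.0001 -0.0001 -0.0001] j7 1.3087881652749382
```

Call:
carry_out(
  motion=[
    [[0.07, 0.07, 0, 0, 0, 0, 0.5], [0.18, 0.17, 0, 0, 0, 0, 0.5], [0.31, 0.3, 0, 0, 0, 0, 0.5], [0.44, 0.43, 0, 0, 0, 0, 0.5], [0.57, 0.55, 0, 0, 0, 0, 0.5], [0.68, 0.65, 0, 0, 0, 0, 0.5], [0.73, 0.7, 0, 0, 0, 0, 0.5], [0.748, 0.721, 0, 0, 0, 0, 0.5], [0.748, 0.721, 0, 0, 0, 0, 0.5], [0.748, 0.721, 0, 0, 0, 0, 0.5], [0.748, 0.721, 0, 0, 0, 0, 0.5]],
  ],
)

```text
time_s: 26.55
ee_pos: [0.4381, 0.1875, 0.1501]
eef_rot: [0.404, 3.115, -0.001]
contact_force: [0.6, -0.5, -5.6]
opening: 0.0554
gripper_force: 35.0
```

Run:
```python
from h import *
look("w11"); togo((0.437,0.1885),0.0885,75.4)
```

```text
at [0.438  0.1877 0.1501] t 26.6 shift [0.006  0.0025 0.3081] turn [-0.      0.     -0.0008] j7 0.8314791900308907
```

View pics/w11.png

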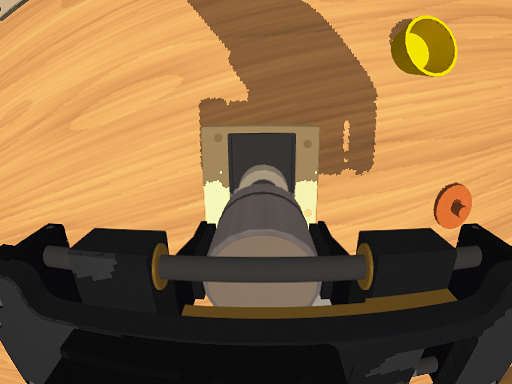

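The flask is held upright over the ring, which shows at (263,175) and is centred under it. Lowering in small steps.

Call:
carry_out(
  motion=[
    [[0.003, 0.002, 0.08, 0, 0, 0, 0.5], [0.003, 0.002, 0.17, 0, 0, 0, 0.5], [0.003, 0.002, 0.23, 0, 0, 0, 0.5], [0.003, 0.002, 0.27, 0, 0, 0, 0.5], [0.003, 0.002, 0.29, 0, 0, 0, 0.5], [0.003, 0.002, 0.3, 0, 0, 0, 0.5], [0.003, 0.002, 0.306, 0, 0, 0, 0.5], [0.003, 0.002, 0.306, 0, 0, 0, 0.5], [0.003, 0.002, 0.306, 0, 0, 0, 0.5]],
  ],
)

```text
time_s: 27.5
ee_pos: [0.4372, 0.1895, 0.0893]
eef_rot: [0.4, 3.116, 0.001]
contact_force: [-0.9, -0.4, -5.4]
opening: 0.0556
gripper_force: 35.0
```

Call:
carry_out(
  motion=[
    [[0, 0, 0.003, 0, 0, 0, 0.5], [0, 0, 0.006, 0, 0, 0, 0.5], [0, 0, 0.008, 0, 0, 0, 0.5], [0, 0, 0.008, 0, 0, 0, 0.5]],
  ],
)

```text
time_s: 27.9
ee_pos: [0.437, 0.1894, 0.0874]
eef_rot: [0.4, 3.116, 0.0]
contact_force: [-0.3, -0.5, -4.5]
opening: 0.0554
gripper_force: 35.0
```

Call:
carry_out(
  motion=[
    [[0, 0, 0.003, 0, 0, 0, 0.5], [0, 0, 0.006, 0, 0, 0, 0.5], [0, 0, 0.006, 0, 0, 0, 0.5]],
  ],
)

```text
time_s: 28.2
ee_pos: [0.4371, 0.1894, 0.0873]
eef_rot: [-0.4, -3.116, -0.001]
contact_force: [-6.4, -3.5, 11.7]
opening: 0.0553
gripper_force: 35.0
```

Call:
carry_out(
  motion=[
    [[0, 0, -0.004, 0, 0, 0, 0.5], [0, 0, -0.004, 0, 0, 0, 0.7], [0, 0, -0.004, 0, 0, 0, 0.85], [0, 0, -0.004, 0, 0, 0, 1], [0, 0, -0.004, 0, 0, 0, 1], [0, 0, -0.1, 0, 0, 0, 1], [0, 0, -0.25, 0, 0, 0, 1], [0, 0, -0.45, 0, 0, 0, 1], [0, 0, -0.6, 0, 0, 0, 1], [0, 0, -0.65, 0, 0, 0, 1], [0, 0, -0.65, 0, 0, 0, 1], [0, 0, -0.65, 0, 0, 0, 1]],
  ],
)

```text
time_s: 29.4
ee_pos: [0.4365, 0.1891, 0.2149]
eef_rot: [-0.4, -3.115, 0.001]
contact_force: [-0.4, 0.3, -0.0]
opening: 0.0867
gripper_force: 0.0
```

Run:
```python
from h import *
im,p=look("w12"); togo((0.5315,0.4157),0.17,75)
hsv=cv2.cvtColor(im,cv2.COLOR_BGR2HSV)
print(hsv[205,262],hsv[170,262],hsv[190,262])
cv2.imwrite("pics/w12c.png",im[100:260,160:370])
```

```text
at [0.4363 0.189  0.2146] t 29.45 shift [-0.1746  1.2174  0.2207] turn [-0.0005 -0.0005  0.0021] j7 0.8110555845909443
[ 15  73 219] [ 14  48 102] [ 15  72 226]
```

View pics/w12c.png

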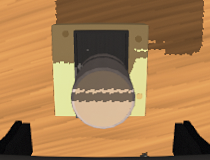

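The flask stands on the ring. Its top spans columns 232 to 297 with its bottom at row 229.

Run:
```python
from h import *
p=np.load("pics/w12.npy")
w=cast("wrist",[(232,197),(297,197),(264.5,229)],.136,p);print(w,w[:2].mean(0), w[2,:2]-.028*np.array([.966,-.259]))
```

```text
[[0.429  0.1648 0.136 ]
 [0.4428 0.2182 0.136 ]
 [0.4644 0.1841 0.136 ]] [0.4359 0.1915 0.136 ] [0.4373 0.1914]
```

Call:
carry_out(
  motion=[
    [[-0.02, 0.12, 0, 0, 0, 0, 1], [-0.05, 0.34, 0, 0, 0, 0, 1], [-0.08, 0.56, 0, 0, 0, 0, 1], [-0.11, 0.78, 0, 0, 0, 0, 1], [-0.14, 0.97, 0, 0, 0, 0, 1], [-0.174, 0.97, 0.1, 0, 0, 0, 1], [-0.174, 0.97, 0.22, 0, 0, 0, 1], [-0.174, 0.97, 0.22, 0, 0, 0, 1], [-0.174, 0.97, 0.22, 0, 0, 0, 1]],
  ],
)

```text
time_s: 30.35
ee_pos: [0.5191, 0.3678, 0.1713]
eef_rot: [-0.4, -3.114, 0.003]
contact_force: [0.8, -0.3, 0.9]
opening: 0.087
gripper_force: 0.0
```

Run:
```python
from h import *
togo((0.5315,0.4157),0.14,75)
```

```text
at [0.5191 0.3678 0.1713] t 30.35 shift [0.0005 0.2478 0.1559] turn [-0.0006 -0.0004  0.002 ] j7 0.703509201019478
```

Call:
carry_out(
  motion=[
    [[0, 0.1, 0.05, 0, 0, 0, 1], [0, 0.2, 0.1, 0, 0, 0, 1], [0, 0.248, 0.156, 0, 0, 0, 1], [0, 0.248, 0.156, 0, 0, 0, 1], [0, 0.248, 0.156, 0, 0, 0, 1], [0, 0.248, 0.156, 0, 0, 0, 1]],
  ],
)

```text
time_s: 30.95
ee_pos: [0.5328, 0.4153, 0.142]
eef_rot: [0.402, 3.115, 0.001]
contact_force: [0.1, 1.0, 0.2]
opening: 0.0874
gripper_force: 0.0
```

Run:
```python
from h import *
im,p=look("w13"); hsv=cv2.cvtColor(im,cv2.COLOR_BGR2HSV)
H,S,V=[hsv[...,i].astype(int) for i in range(3)]
m=(H<12)&(S>150); m[225:]=0
for c in blobs(m,300): print(cv2.boundingRect(c),circ("wrist",c,.008,p))
togo((0.5315,0.4157),0.011,75)
cv2.imwrite("pics/w13c.png",cv2.resize(im[110:270,160:370],None,fx=2,fy=2))
```

```text
(234, 153, 57, 56) [0.5322 0.4157 0.0574 0.0585]
at [0.5328 0.4154 0.142 ] t 31.0 shift [ 0.007  -0.0008  0.6551] turn [0.0003 0.0003 0.0017] j7 0.6691495229118638
```

View pics/w13c.png

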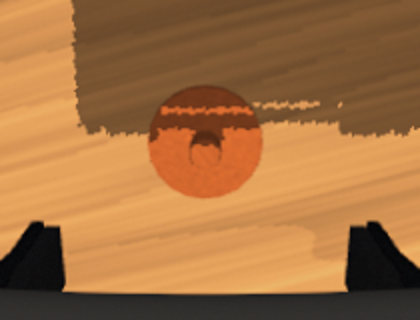

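The cover's disc is centred at crop (205,142) and its knob top at crop (206,152). It is directly under the TCP, and the two measurements agree within 1 mm.

Call:
carry_out(
  motion=[
    [[0.003, 0, 0.1, 0, 0, 0, 1], [0.003, 0, 0.3, 0, 0, 0, 1], [0.003, 0, 0.48, 0, 0, 0, 0.8], [0.003, 0, 0.6, 0, 0, 0, 0.6], [0.003, 0, 0.64, 0, 0, 0, 0.5], [0.003, 0, 0.65, 0, 0, 0, 0.5], [0.003, 0, 0.65, 0, 0, 0, 0.5], [0.003, 0, 0.65, 0, 0, 0, 0.3], [0.003, 0, 0.65, 0, 0, 0, 0.1], [0.003, 0, 0.65, 0, 0, 0, 0.05], [0.003, 0, 0.65, 0, 0, 0, 0.05], [0.003, 0, 0.65, 0, 0, 0, 0.05], [0.003, 0, 0.65, 0, 0, 0, 0.05], [0.003, 0, 0.65, 0, 0, 0, 0.05], [0.003, 0, 0.65, 0, 0, 0, 0.05]],
  ],
  squeeze=20,
)

```text
time_s: 32.5
ee_pos: [0.5317, 0.4164, 0.0112]
eef_rot: [0.4, 3.116, 0.0]
contact_force: [-0.8, -0.8, 2.9]
opening: 0.0151
gripper_force: 20.0
```

Run:
```python
from h import *
togo((0.437,0.1905),0.2,75.4)
```

```text
at [0.5317 0.4164 0.0112] t 32.5 shift [ 0.1724 -1.2124 -0.9445] turn [ 0.0001  0.     -0.0002] j7 0.6889056906770282
```

Call:
carry_out(
  motion=[
    [[0, 0, -0.08, 0, 0, 0, 0.05], [0, 0, -0.22, 0, 0, 0, 0.05], [0, 0, -0.4, 0, 0, 0, 0.05], [0, 0, -0.6, 0, 0, 0, 0.05], [0, 0, -0.8, 0, 0, 0, 0.05], [0, 0, -0.92, 0, 0, 0, 0.05], [0.01, -0.08, -0.944, 0, 0, 0, 0.05], [0.03, -0.2, -0.944, 0, 0, 0, 0.05], [0.05, -0.36, -0.944, 0, 0, 0, 0.05], [0.08, -0.53, -0.944, 0, 0, 0, 0.05], [0.1, -0.7, -0.944, 0, 0, 0, 0.05], [0.12, -0.82, -0.944, 0, 0, 0, 0.05], [0.13, -0.9, -0.944, 0, 0, 0, 0.05], [0.13, -0.9, -0.944, 0, 0, 0, 0.05], [0.13, -0.9, -0.944, 0, 0, 0, 0.05]],
  ],
)

```text
time_s: 34.0
ee_pos: [0.4611, 0.2492, 0.2006]
eef_rot: [0.4, 3.115, 0.002]
contact_force: [0.0, 0.8, -1.0]
opening: 0.0152
gripper_force: 20.0
```

Run:
```python
from h import *
togo((0.437,0.1905),0.2,75.4)
```

```text
at [0.4611 0.2492 0.2006] t 34.0 shift [ 0.0425 -0.3146  0.0026] turn [ 0.0005  0.0002 -0.0003] j7 0.7663304791529506
```

Call:
carry_out(
  motion=[
    [[0.01, -0.07, 0, 0, 0, 0, 0.05], [0.02, -0.17, 0, 0, 0, 0, 0.05], [0.035, -0.26, 0, 0, 0, 0, 0.05], [0.042, -0.31, 0, 0, 0, 0, 0.05], [0.042, -0.315, 0.05, 0, 0, 0, 0.05], [0.042, -0.315, 0.12, 0, 0, 0, 0.05], [0.042, -0.315, 0.18, 0, 0, 0, 0.05], [0.042, -0.315, 0.18, 0, 0, 0, 0.05], [0.042, -0.315, 0.18, 0, 0, 0, 0.05]],
  ],
)

```text
time_s: 34.9
ee_pos: [0.4369, 0.1902, 0.1635]
eef_rot: [-0.399, -3.116, 0.001]
contact_force: [-0.4, -0.9, -0.7]
opening: 0.0154
gripper_force: 20.0
```

Run:
```python
from h import *
im,p=look("w14"); togo((0.437,0.1905),0.148,75.4)
cv2.imwrite("pics/w14c.png",cv2.resize(im[100:320,160:370],None,fx=2,fy=2))
```

```text
at [0.4371 0.1903 0.1639] t 34.95 shift [0.0008 0.001  0.0795] turn [-0.      0.     -0.0001] j7 0.8237861696532744
```

View pics/w14c.png

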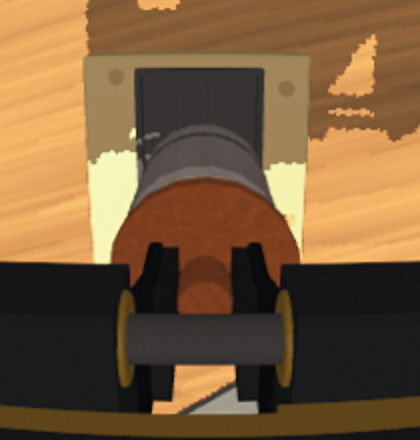

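The cover is level and held by its knob over the flask, centred at crop column 205 with the flask at about 203. Lowering the last ~16 mm.

Call:
carry_out(
  motion=[
    [[0, 0, 0.025, 0, 0, 0, 0.05], [0, 0, 0.045, 0, 0, 0, 0.05], [0, 0, 0.06, 0, 0, 0, 0.05], [0, 0, 0.07, 0, 0, 0, 0.05], [0, 0, 0.075, 0, 0, 0, 0.05], [0, 0, 0.075, 0, 0, 0, 0.05], [0, 0, 0.075, 0, 0, 0, 0.05]],
  ],
)

```text
time_s: 35.65
ee_pos: [0.437, 0.19, 0.1488]
eef_rot: [0.4, 3.116, 0.0]
contact_force: [0.4, -0.9, -0.6]
opening: 0.015
gripper_force: 20.0
```

Call:
carry_out(
  motion=[
    [[0, 0, 0.003, 0, 0, 0, 0.05], [0, 0, 0.006, 0, 0, 0, 0.05], [0, 0, 0.006, 0, 0, 0, 0.05]],
  ],
)

```text
time_s: 35.95
ee_pos: [0.4369, 0.1899, 0.1475]
eef_rot: [-0.4, -3.116, -0.0]
contact_force: [0.3, -0.0, -1.7]
opening: 0.0155
gripper_force: 20.0
```

Call:
carry_out(
  motion=[
    [[0, 0, 0.003, 0, 0, 0, 0.05], [0, 0, 0.004, 0, 0, 0, 0.05], [0, 0, 0.004, 0, 0, 0, 0.05]],
  ],
)

```text
time_s: 36.25
ee_pos: [0.437, 0.19, 0.147]
eef_rot: [0.4, 3.116, 0.001]
contact_force: [-0.2, -0.2, 3.4]
opening: 0.0152
gripper_force: 20.0
```

Call:
carry_out(
  motion=[
    [[0, 0, 0, 0, 0, 0, 0.25], [0, 0, 0, 0, 0, 0, 0.35], [0, 0, 0, 0, 0, 0, 0.45], [0, 0, 0, 0, 0, 0, 0.45], [0, 0, 0, 0, 0, 0, 0.45], [0, 0, -0.08, 0, 0, 0, 0.45], [0, 0, -0.2, 0, 0, 0, 0.45], [0, 0, -0.4, 0, 0, 0, 0.45], [0, 0, -0.5, 0, 0, 0, 0.45], [0, 0, -0.5, 0, 0, 0, 0.45], [0, 0, -0.5, 0, 0, 0, 0.45]],
  ],
)

```text
time_s: 37.35
ee_pos: [0.4369, 0.19, 0.2466]
eef_rot: [0.4, 3.116, 0.001]
contact_force: [-0.3, 0.4, -0.5]
opening: 0.039
gripper_force: 0.0
```

Run:
```python
from h import *
im,p=look("w15"); hsv=cv2.cvtColor(im,cv2.COLOR_BGR2HSV)
H,S,V=[hsv[...,i].astype(int) for i in range(3)]
m=(H<12)&(S>150); m[:,:180]=0; m[:,350:]=0
for c in blobs(m,500): print(cv2.boundingRect(c),circ("wrist",c,.144,p))
sc=optics.grab_frame("scene")
a=cv2.resize(im[90:270,160:370],None,fx=2,fy=2); b=cv2.resize(sc[100:220,180:320],(420,360))
cv2.imwrite("pics/fin.png",np.hstack([cv2.resize(a,(370,317)),cv2.resize(b,(370,317))]))
```

```text
(231, 160, 63, 62) [0.4377 0.1899 0.0569 0.0586]
```

View pics/fin.png

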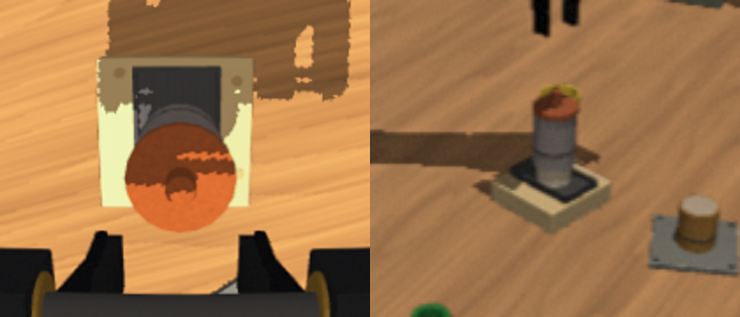

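The stack stands upright with the cover at (0.4377, 0.190), and the brass flask is on the plate. Handing in.

```bash
python3 -c "
from bench import bot; print(bot.job_done())"
```

```text
the job is handed in; nothing more can be done
None
```

I handed the job in at about 37 s with the brass flask centred on the cooling plate and the tray, ring, steel flask and cover stacked upright on the firebrick, each measured within about 3 mm of the piece below; brush, wrench and cup were not touched, and the hand-in gave no verdict.

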